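Fill the soap tub and snap its lid on

ROBOT

A 6-joint arm with a two-finger parallel gripper is mounted at the origin on the work surface. World frame = base frame: x ahead of the robot, y to its left, z up, the work surface at z = 0. Lengths are in m, angles in degrees, forces in N, time in s.
With the tool pointing down it reaches from about 0.325 to 0.775 m from the base axis. Payload 5.5 kg.
Tool frame: the origin (TCP) lies on the front face of the gripper's body, between the roots of the fingers; the fingertips stand 80 mm ahead of it and the grasp point (between the pads) lies 61 mm ahead of it; z points along the fingers, y is the line along which they close (so a half turn about z gives the same grasp; the last joint's range is limited). The gripper opens to 88 mm and grips with 3 to 60 N. Pads are 20 mm wide; open, the fingers measure 115 mm over their backs; the gripper's body (75 mm by 178 mm) begins 61 mm behind the grasp point.
Start: joints at [-69.998, 5.22, 70.514, -0, 104.267, -3.249], TCP at [0.237, -0.551, 0.303] pointing down, gripper open.
Joint ranges: [-164.24, 164.24], [-49.07, 125.15], [9.68, 141.18], [-86.29, 266.29], [3.28, 154.24], [-151.56, 151.56]. Speed limits (degrees/s): [147.25, 147.25, 172.46, 180, 180, 180].

INTERFACE

Orientations are given as a 3x3 rotation matrix whose columns are the frame's x, y, z axes.
In Python, from plant import arm, capture, calibration, finder gives the robot as it stands.
- The arm moves only by the tool jog_arm, never from a script. Its argument "increments" is a list of rows, each an object with "grip": the closure in counts, from 0 (fully open) to 255 (shut); "delta_pos": the shift along the tool's x, y, z normalised to -1 to 1, where 1 is 50 mm, a list of three; "twist": the turn about the tool's z normalised to -1 to 1, where 1 is 5 degrees. In form: [{"grip": grip, "delta_pos": [dx, dy, dz], "twist": twist}, ...]. A call has 1 to 8 rows; each row shifts and turns the commanded pose from where the row before left it, along the tool's axes as they then stand; what a row does not reach is not made up. A row lasts 1/10 s, in which the tool goes at most 50 mm and 8.59 degrees, less where a joint would pass 70% of its speed; a pose out of reach is approached as far as the arm can. A call with a number of a shift or a turn outside -1 to 1 is refused whole. A call with a gripper value outside its range is refused whole. The fingers move at their own pace and stop on an object; "squeeze" is the grip in N (left out, the last holds). Time passes only in rows, so rows that do not move let the fingers close. It gives the time, the measured TCP pose, the force, the opening and the grip force at its end, in the units of the state.
- arm.state(): the state, without advancing time (a new reading comes with each control period).
- capture(name): name is "scene" or "top" or "wrist"; returns (picture, depth): 400x640x3 uint8, blue, green, red; 400x640 float32, m along the optical axis (not along the pixel's ray), 0 where there is no reading.
- calibration(name): a dict with "fx", "fy", "cx", "cy" (pixels), "dist_coeffs" ([k1, k2, p1, p2, k3] as OpenCV has them; the pictures are not rectified), "extrinsics" (4x4, takes a point from camera to world coordinates); the wrist camera has in their place "tool_from_camera" (4x4, takes a point from camera to tool coordinates, whose origin is the TCP and whose axes are the flange's). Camera axes: x right, y down, z forward; pixel columns grow to the right and rows downward; lengths in m; the calibration is good to about 2 mm. A picture is of the moment at which its call begins: read the wrist's pose just before it. calibration takes no time and is no camera call.
- arm.finish_job(): hands the job in; it is judged then, once.
Trained networks look in the newest picture that a camera, given by its name, has taken for a name from the list of things; names that differ only in an ending like _2 or _b are one class to them, and where a whole thing is asked for, a point or a joint stands for the part that bears it (a point fixed in the world has none). Each returns a list of dicts, best first, with "confidence" (0 to 1); they miss things now and then, are a little off and sometimes report something else, mostly with a low value. They report only what shows in the picture. A call takes as long as a camera call.
- finder.find_in(camera, target): "bbox" ([left, top, width, height] in pixels, round what is visible of it).
- finder.silhouettes(camera, target): "pixels" (400x640 bool, what is visible of it) and "bbox" ([left, top, width, height] in pixels, round what is visible of it).
- finder.spot_point(camera, target): "uv" ([column, row] in pixels: a listed point, or the origin of a listed thing).
The state is a dict: "time_s": time; "joint_pos": joint angles; "dq": joint speeds; "effort": joint torques, N m; "tcp_pos": TCP position; "tool_rot": TCP orientation; "ft_force": force on the tool from outside, world axes, zero at the start; "moment": the same for the moment, N m; "width": finger opening in m; "finger_force": force on a finger pad.
Only numpy, scipy, OpenCV 4.12 (cv2) and the standard library are available. Lean on these libraries where they do the work, as an engineer would, in place of code of your own. Each camera call takes 0.05 s, during which the arm holds its last target. There are 200 camera calls.

TASK

Lift the handle of the tipping tray so that all four pieces of soap slide off into the tub, and let the tray back down level. Then fetch the snap lid and press it onto the tub until it clicks and is fully home, keep pressing after it gives, and finish while still holding the lid down firmly (do not let go). Leave the cup and the bottles standing where they are.

Things in the scene. Friction and masses are not known exactly. Their poses are not given: they have to be found in the camera images.
- tray (a joint): (All sizes here in mm.) Hinged steel tray, 66 wide, 105 long, walls 18 high, open towards the tub. 0 = level (start); grows in rad as the handle end is lifted; stop 0.95. Soap slides off past about 0.45 to 0.65. About 1 N at the bar lifts it; let go, it falls back. Tipped, its lip hangs over the tub, where the lid goes; level, its lip is 66 from the tub's axis and its floor 37 above the rim.
- tray_bar (a point): Middle of the tray's handle bar: round steel, 10 diameter, 56 free between two thin arms, along this frame's x (parallel to the hinge), 40 behind the tray's back wall, at the end away from the tub. 129 above the table while the tray is level. It circles the hinge and turns with the tray.
- tray_hinge (a point): Middle of the tray's hinge axis, on the fixed stand, 59 above the table. Axis = this frame's x; z up; y points from the tub to the tray's handle. The bar starts 124 along y and 70 above this point; lifting turns it from y towards z (positive about x).
- tub_rim (a point): Centre of the open mouth of the round white plastic tub, in the plane of its rim, 72 above the table; z up. Tub 100 outside and 90 inside diameter, 57 deep, fixed on the stand's wooden base; the tray is at its +y side (this frame). Four sprung snap bumps on the outside, centred 9.5 below the rim, stick out 4.
- tub: The same tub; origin at the centre of its underside, 60 below the rim.
- lid_grip (a point): Centre of the grip on the loose white plastic snap lid: a bar 46 long (this frame's x), 14 wide (y), 30 high, its centre 15 above the lid's flat top. Lid: 116 diameter, 22 high without grip, about 70 g, lying grip up on the table at one side of the stand or the other. Its skirt, 104 clear at the lip, goes over the tub's rim with 2 all round.
- lid_seat (a point): Centre of the underside of the lid's top (18 above the skirt's edge, 19 below the grip's centre): the face that rests on the tub's rim. Set on loosely it stays about 12 above the rim, on the bumps; the push rises to about 8 to 15 N, then it clicks and the force drops over the last 4 before the face meets the rim.
- lid: The same lid; origin at the centre of its skirt's lower edge, z up out of the grip.
- cup_mid (a point): Steel measuring cup, 72 diameter, 55 high, centre half-way up. Not part of the job.
- vial0_mid (a point): Amber glass bottle, 32 diameter, 75 high, centre half-way up. Not part of the job.
- vial1_mid (a point): A second such bottle. Not part of the job.
- soap0_mid (a point): Piece of soap, 20 x 20 x 18 high, about 20 g; centre. One of four lying loose on the tray.
- soap1_mid (a point): Piece of soap, 20 x 20 x 18 high, about 20 g; centre. One of four lying loose on the tray.
- soap2_mid (a point): Piece of soap, 20 x 20 x 18 high, about 20 g; centre. One of four lying loose on the tray.
- soap3_mid (a point): Piece of soap, 20 x 20 x 18 high, about 20 g; centre. One of four lying loose on the tray.

How it is judged:
By the outcome, as a careful person would: the job done as asked, in the order asked, and still so for the second after the job is handed in, while the arm keeps its last pose, push and grip.
It also fails if it takes over 58 s, if anything falls off the work surface, if the arm or the gripper's body presses on something with over 40 N, if the wrist force passes 120 N, or if a joint passes its speed limit or range.

## Working session

There is one attempt and no reset: what is moved stays moved. The work goes in short steps, Python scripts to look and compute and a tool call to move; the robot and the scene stay as the last step left them, time stands still between calls to the robot, and variables do not carry over. Pictures are saved under pics/ and viewed, at most 10 in all, crops included, and the job is handed in when it is done.

Besides the shell and the picture viewer there is one more tool, called after "Request:" as name(argument=value, ...) on one line, values as JSON. jog_arm: Moves the arm, as the interface text tells. Scaled input: -1 to 1 covers 50 mm each way for a shift and 5 degrees each way for a turn. Its arguments: {"type":"object","properties":{"increments":{"type":"array"},"squeeze":{"type":"number"}},"required":["increments"]}

```bash
mkdir -p pics; ls; cat > h.py <<'E'
import numpy as np, cv2
from plant import arm, capture, calibration, finder
def ext(n):
    c=calibration(n)
    if n!="wrist": return c,np.array(c["extrinsics"])
    s=arm.state(); T=np.eye(4); T[:3,:3]=s["tool_rot"]; T[:3,3]=s["tcp_pos"]
    return c,T@np.array(c["tool_from_camera"])
def ray(n,uv,CT=None):
    c,T=CT or ext(n)
    K=np.array([[c["fx"],0,c["cx"]],[0,c["fy"],c["cy"]],[0,0,1]])
    p=cv2.undistortPoints(np.array([[uv]],float),K,np.array(c["dist_coeffs"]))[0,0]
    return T[:3,3],T[:3,:3]@np.array([p[0],p[1],1])
def at_z(n,uv,z,CT=None):
    o,d=ray(n,uv,CT); return o+d*(z-o[2])/d[2]
def cloud(n,depth,mask,CT=None):
    c,T=CT or ext(n)
    K=np.array([[c["fx"],0,c["cx"]],[0,c["fy"],c["cy"]],[0,0,1]])
    v,u=np.nonzero(mask&(depth>0))
    p=cv2.undistortPoints(np.c_[u,v].astype(float)[:,None],K,np.array(c["dist_coeffs"]))[:,0]
    z=depth[v,u]; return (T[:3,:3]@(np.c_[p,np.ones(len(p))]*z[:,None]).T).T+T[:3,3]
E
cat > a.py <<'E'
from h import *
ims=[]
Z=dict(tray_bar=.129,tray_hinge=.059,tub_rim=.072,lid_grip=.037,cup_mid=.0275,vial0_mid=.0375,soap0_mid=.118)
for n in ("top","scene"):
    im,d=capture(n); cv2.imwrite(f"pics/{n}0.png",im)
    for t,z in Z.items():
        for r in finder.spot_point(n,t)[:5 if t[0] in "vs" else 2]:
            print(n,t,round(r["confidence"],2),np.round(r["uv"]),np.round(at_z(n,r["uv"],z),3))
E
python3 a.py
```

```text
pics
top tray_bar 0.77 [278. 235.] [0.525 0.083 0.129]
top tray_hinge 0.84 [340. 240.] [ 0.512 -0.039  0.059]
top tray_hinge 0.23 [334. 232.] [ 0.53  -0.026  0.059]
top tub_rim 0.58 [311. 230.] [0.534 0.023 0.072]
top tub_rim 0.57 [381. 249.] [ 0.491 -0.122  0.072]
top lid_grip 0.84 [450. 213.] [ 0.564 -0.282  0.037]
top cup_mid 0.61 [340. 241.] [ 0.509 -0.04   0.027]
top cup_mid 0.57 [330. 232.] [ 0.529 -0.017  0.027]
top vial0_mid 0.79 [362. 121.] [ 0.776 -0.096  0.037]
top soap0_mid 0.61 [330. 248.] [ 0.497 -0.017  0.118]
scene tray_bar 0.84 [340. 142.] [0.518 0.089 0.129]
scene tray_hinge 0.93 [292. 183.] [ 0.504 -0.038  0.059]
scene tub_rim 0.85 [258. 192.] [ 0.494 -0.122  0.072]
scene tub_rim 0.33 [415. 243.] [0.805 0.068 0.072]
scene lid_grip 0.96 [209. 254.] [ 0.562 -0.281  0.037]
scene cup_mid 0.65 [395. 141.] [0.504 0.283 0.027]
scene cup_mid 0.34 [259. 192.] [ 0.459 -0.102  0.027]
scene vial0_mid 0.62 [338. 282.] [ 0.773 -0.101  0.037]
scene soap0_mid 0.44 [294. 160.] [ 0.495 -0.023  0.118]
```

View pics/top0.png

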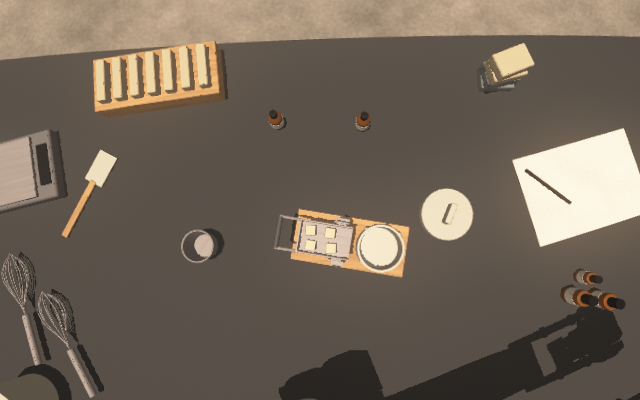

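View pics/scene0.png

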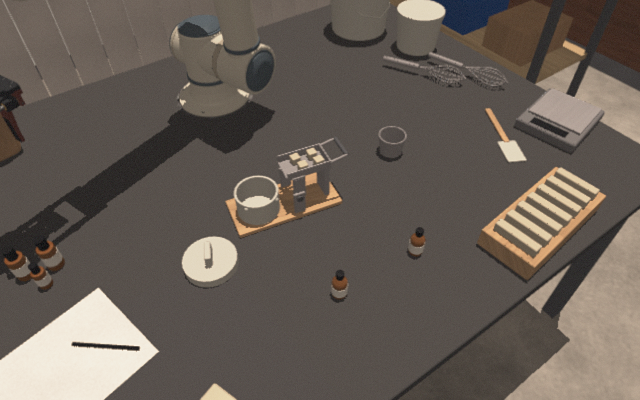

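Top view: the tray bar is at (278,235), the tub at (381,249) and the lid at (449,213) with its grip slanted. The bottles at (276,120) and (362,121) and the cup at (199,246) are clear of the work. Next I'll plan the approach to the bar.

```bash
cat > p.py <<'E'
from h import *
import sys
# usage: p.py x y z yaw_of_toolx(deg)  -> tool-frame delta in units
s=arm.state(); R=np.array(s["tool_rot"]); p=np.array(s["tcp_pos"])
print("t",s["time_s"],"tcp",np.round(p,4),"yaw x",np.degrees(np.arctan2(R[1,0],R[0,0])).round(2),"zaxis",R[:,2].round(3),"j",np.round(s["joint_pos"],1),"f",np.round(s["ft_force"],1),"w",s["width"],s["finger_force"])
if len(sys.argv)>3:
    t=np.array(list(map(float,sys.argv[1:4]))); print("delta tool units",(R.T@(t-p)/.05).round(3))
    if len(sys.argv)>4:
        a=float(sys.argv[4])-np.degrees(np.arctan2(R[1,0],R[0,0])); a=(a+90)%180-90
        print("twist units (sign for z down)",-a/5)
E
python3 p.py 0.505 0.02 0.28 -8
```

```text
t 0.8 tcp [ 0.2369 -0.5513  0.3026] yaw x 23.25 zaxis [ 0. -0. -1.] j [-70.    5.2  70.5   0.  104.3  -3.3] f [-0.2  0.2  0.4] w 0.087850015395735 0.0
delta tool units [ 9.438 -8.38   0.453]
twist units (sign for z down) 6.250527393585763
```

Request:
jog_arm(increments=[{"grip":0,"delta_pos":[0.7,-0.62,0],"twist":0},{"grip":0,"delta_pos":[0.7,-0.62,0],"twist":0},{"grip":0,"delta_pos":[0.7,-0.62,0],"twist":0},{"grip":0,"delta_pos":[0.7,-0.62,0],"twist":0},{"grip":0,"delta_pos":[0.7,-0.62,0],"twist":0},{"grip":0,"delta_pos":[0.7,-0.62,0],"twist":0},{"grip":0,"delta_pos":[0.7,-0.62,0],"twist":0},{"grip":0,"delta_pos":[0.7,-0.62,0],"twist":0}])

```text
time_s: 1.6
tcp_pos: [0.3965, -0.2111, 0.3029]
tool_rot: [[0.919, 0.394, 0.001], [0.394, -0.919, -0.001], [0.001, 0.001, -1.0]]
ft_force: [0.3, -0.5, -0.1]
width: 0.0877
finger_force: 0.0
```

Request:
jog_arm(increments=[{"grip":0,"delta_pos":[0.7,-0.62,0],"twist":0},{"grip":0,"delta_pos":[0.7,-0.62,0],"twist":1},{"grip":0,"delta_pos":[0,0,0],"twist":1},{"grip":0,"delta_pos":[0,0,0],"twist":1},{"grip":0,"delta_pos":[0,0,0],"twist":1},{"grip":0,"delta_pos":[0,0,0],"twist":1},{"grip":0,"delta_pos":[0,0,0],"twist":1},{"grip":0,"delta_pos":[0,0,0],"twist":0.25}])

```text
time_s: 2.4
tcp_pos: [0.436, -0.1282, 0.3027]
tool_rot: [[0.99, -0.141, 0.0], [-0.141, -0.99, -0.0], [0.0, 0.0, -1.0]]
ft_force: [0.0, 0.0, -0.9]
width: 0.0878
finger_force: 0.0
```

```bash
cat > w.py <<'E'
from h import *
import sys
CT=ext("wrist"); im,d=capture("wrist"); cv2.imwrite("pics/"+sys.argv[1],im)
Z=dict(tray_bar=.129,tray_hinge=.059,tub_rim=.072,lid_grip=.037,soap0_mid=.118)
for t in sys.argv[2:]:
    for r in finder.spot_point("wrist",t)[:2]:
        print(t,round(r["confidence"],2),np.round(r["uv"]),np.round(at_z("wrist",r["uv"],Z[t],CT),4))
print("cam",CT[1][:3,3].round(3))
E
python3 p.py 0.505 0.02 0.28 -8; python3 w.py w1.png tray_bar tray_hinge tub_rim
```

```text
t 2.4 tcp [ 0.436  -0.1282  0.3027] yaw x -8.09 zaxis [ 0. -0. -1.] j [-20.7 -17.3  91.4   0.  105.8  77.4] f [ 0.   0.  -0.9] w 0.08779844968449188 0.0
delta tool units [ 0.949 -3.129  0.455]
twist units (sign for z down) -0.017173203574947137
tray_bar 0.68 [ 46. 123.] [0.5317 0.0799 0.129 ]
tray_hinge 0.9 [223. 120.] [ 0.5126 -0.041   0.059 ]
cam [ 0.517 -0.139  0.383]
```

Request:
jog_arm(increments=[{"grip":0,"delta_pos":[0.2,-0.9,0.05],"twist":0},{"grip":0,"delta_pos":[0.2,-0.9,0.05],"twist":0},{"grip":0,"delta_pos":[0.2,-0.9,0.05],"twist":0},{"grip":0,"delta_pos":[0.2,-0.9,0.05],"twist":0},{"grip":0,"delta_pos":[0.3,-0.8,0.1],"twist":0},{"grip":0,"delta_pos":[0,0,0],"twist":0}])

```text
time_s: 3.2
tcp_pos: [0.5219, 0.0859, 0.2857]
tool_rot: [[0.991, -0.133, -0.003], [-0.133, -0.991, 0.001], [-0.003, -0.001, -1.0]]
ft_force: [0.1, -0.5, 0.1]
width: 0.0877
finger_force: 0.0
```

```bash
python3 p.py 0.525 0.085 0.22 -8; python3 w.py w2.png tray_bar tray_hinge tub_rim
```

```text
t 3.2 tcp [0.5219 0.0859 0.2857] yaw x -7.63 zaxis [-0.003  0.001 -1.   ] j [ 5.600e+00 -5.800e+00  8.320e+01  1.000e-01  1.027e+02  1.033e+02] f [ 0.1 -0.5  0.1] w 0.08767983708942453 0.0
delta tool units [0.067 0.011 1.314]
twist units (sign for z down) 0.0745356872658391
tray_bar 0.89 [323. 192.] [0.5337 0.081  0.129 ]
tub_rim 0.75 [530. 189.] [ 0.493  -0.1209  0.072 ]
tub_rim 0.3 [633.  96.] [ 0.5697 -0.2099  0.072 ]
cam [0.603 0.075 0.366]
```

View pics/w2.png

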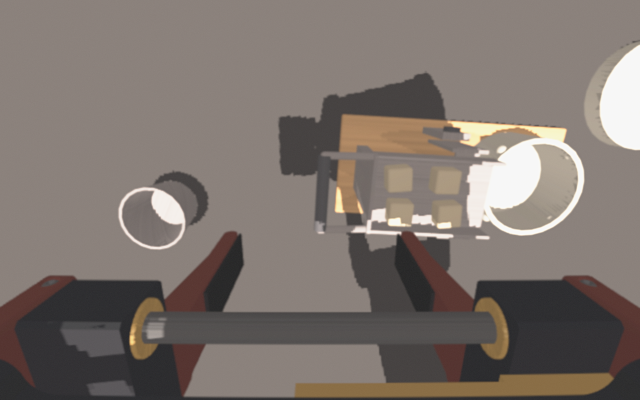

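The bar runs from about (323,155) to (320,230), right between the fingers. The soap is in a 2x2 group at about (425,195). The cup at (155,215) is well clear.

```bash
python3 - <<'E'
from h import *
CT=ext("wrist")
a=at_z("wrist",(323,155),.129,CT);b=at_z("wrist",(320.5,230),.129,CT)
print(a,b,(a+b)/2,np.linalg.norm(a-b),np.degrees(np.arctan2(*(a-b)[1::-1])))
# tray-outline edges for yaw: top rail, z~.127
for q in((375,152),(500,160),(375,233),(488,238)): print(at_z("wrist",q,.127,CT))
_,d=capture("wrist"); m=np.zeros(d.shape,bool); m[165:220,314:330]=1
P=cloud("wrist",d,m,CT); P=P[P[:,2]>.11]; print(len(P),np.median(P,0),P.min(0),P.max(0))
E
python3 p.py 0.53 0.083 0.185 -8
```

```text
[0.56176429 0.07215394 0.129     ] [0.49999243 0.08263557 0.129     ] [0.53087836 0.07739476 0.129     ] 0.06265481831736623 -9.630385034372981
[0.55816493 0.031864   0.127     ]
[ 0.53837639 -0.06528718  0.127     ]
[0.49003871 0.03772102 0.127     ]
[ 0.47187514 -0.0572532   0.127     ]
404 [0.53599147 0.08046698 0.13161105] [0.50989463 0.07397073 0.12675435] [0.55584514 0.08646157 0.13382153]
t 3.45 tcp [0.5209 0.0809 0.2881] yaw x -8.06 zaxis [ 0.001 -0.    -1.   ] j [  5.1  -6.2  83.3  -0.  102.8 103.2] f [-0.  -0.4 -0.8] w 0.08786947388621699 0.0
delta tool units [ 0.172 -0.068  2.062]
twist units (sign for z down) -0.011318366887817888
```

Request:
jog_arm(increments=[{"grip":0,"delta_pos":[0.2,0,0.4],"twist":0.5},{"grip":0,"delta_pos":[0,0,0.6],"twist":0},{"grip":0,"delta_pos":[0,0,0.5],"twist":0},{"grip":0,"delta_pos":[0,0,0.35],"twist":0},{"grip":0,"delta_pos":[0,0,0],"twist":0},{"grip":0,"delta_pos":[0,0,0],"twist":0}])

```text
time_s: 4.05
tcp_pos: [0.5318, 0.0801, 0.2056]
tool_rot: [[0.983, -0.184, 0.012], [-0.184, -0.983, 0.002], [0.011, -0.004, -1.0]]
ft_force: [-13.5, 5.2, 34.8]
width: 0.088
finger_force: 18.1
```

```bash
python3 p.py 0.531 0.0805 0.196 -10.5; python3 w.py w3.png tray_bar tub_rim
```

```text
t 4.05 tcp [0.5318 0.0801 0.2056] yaw x -10.59 zaxis [ 0.012  0.002 -1.   ] j [  4.9  -4.7  90.3   0.   93.7 105.5] f [-13.5   5.2  34.8] w 0.08802415013673816 18.114672973752022
delta tool units [-0.02  -0.005  0.192]
twist units (sign for z down) -0.018355736679754386
tray_bar 0.64 [318. 255.] [0.532 0.081 0.129]
tub_rim 0.93 [596. 220.] [ 0.4937 -0.1218  0.072 ]
cam [0.611 0.065 0.287]
```

View pics/w3.png

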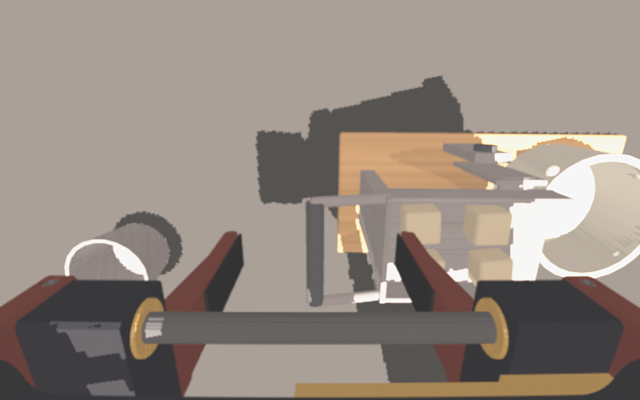

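The picture explains the 35 N: the open front finger at (415,260) came down on the tray's back wall. I'll back up and partly close the fingers before going down again.

Request:
jog_arm(increments=[{"grip":0,"delta_pos":[0,0,-0.4],"twist":0},{"grip":160,"delta_pos":[0,0,-0.2],"twist":0},{"grip":160,"delta_pos":[0,0,0],"twist":0},{"grip":160,"delta_pos":[0,0,0],"twist":0},{"grip":160,"delta_pos":[0,0,0],"twist":0},{"grip":160,"delta_pos":[0,0,0],"twist":0}], squeeze=15)

```text
time_s: 4.8
tcp_pos: [0.5307, 0.0804, 0.2237]
tool_rot: [[0.983, -0.182, -0.002], [-0.182, -0.983, -0.0], [-0.002, 0.001, -1.0]]
ft_force: [-0.7, 0.3, 0.6]
width: 0.0511
finger_force: 0.0
```

```bash
python3 p.py 0.531 0.0805 0.197 -10.5; python3 w.py w4.png tray_bar tub_rim
```

```text
t 4.8 tcp [0.5307 0.0804 0.2237] yaw x -10.51 zaxis [-0.002 -0.    -1.   ] j [  5.   -4.5  88.3  -0.   96.4 105.5] f [-0.7  0.3  0.6] w 0.051085551689069406 0.0
delta tool units [ 0.006 -0.004  0.534]
twist units (sign for z down) -0.0011429930363135554
tray_bar 0.96 [319. 235.] [0.5336 0.0799 0.129 ]
tub_rim 0.77 [578. 210.] [ 0.4914 -0.1234  0.072 ]
cam [0.612 0.066 0.304]
```

View pics/w4.png

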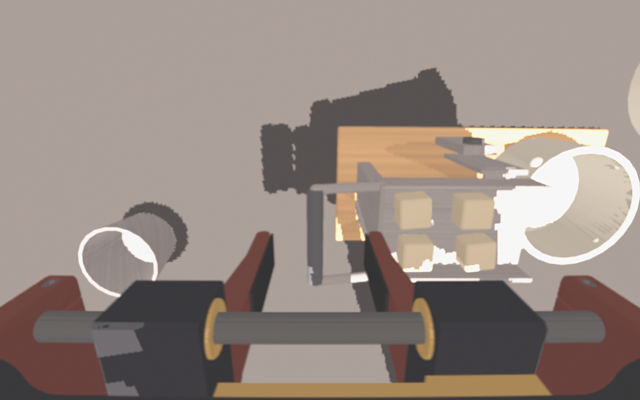

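The soap is undisturbed at (405–475, 205–255). The fingers now straddle the bar at (315,235) inside the back wall. Next I'll descend and grip.

Request:
jog_arm(increments=[{"grip":160,"delta_pos":[0,0,0],"twist":0},{"grip":160,"delta_pos":[0,0,0],"twist":0},{"grip":160,"delta_pos":[0,0,0.2],"twist":0},{"grip":160,"delta_pos":[0,0,0.2],"twist":0},{"grip":160,"delta_pos":[0,0,0.14],"twist":0},{"grip":160,"delta_pos":[0,0,0],"twist":0}])

```text
time_s: 5.55
tcp_pos: [0.5303, 0.0805, 0.1959]
tool_rot: [[0.983, -0.182, -0.003], [-0.182, -0.983, -0.0], [-0.003, 0.001, -1.0]]
ft_force: [0.1, -0.1, -0.5]
width: 0.033
finger_force: 0.0
```

Request:
jog_arm(increments=[{"grip":255,"delta_pos":[0,0,0],"twist":0},{"grip":255,"delta_pos":[0,0,0],"twist":0},{"grip":255,"delta_pos":[0,0,0],"twist":0},{"grip":255,"delta_pos":[0,0,0],"twist":0},{"grip":255,"delta_pos":[0,0,0],"twist":0}])

```text
time_s: 6.05
tcp_pos: [0.5315, 0.082, 0.1994]
tool_rot: [[0.983, -0.181, 0.002], [-0.181, -0.983, 0.003], [0.002, -0.004, -1.0]]
ft_force: [0.4, 5.4, 2.3]
width: 0.0092
finger_force: 15.0
```

Request:
jog_arm(increments=[{"grip":255,"delta_pos":[0,0.106,-0.172],"twist":0},{"grip":255,"delta_pos":[0,0.116,-0.164],"twist":0},{"grip":255,"delta_pos":[0,0.13,-0.156],"twist":0},{"grip":255,"delta_pos":[0,0.138,-0.146],"twist":0},{"grip":255,"delta_pos":[0,0.15,-0.136],"twist":0},{"grip":255,"delta_pos":[0,0.158,-0.124],"twist":0}])

```text
time_s: 6.65
tcp_pos: [0.524, 0.0426, 0.2453]
tool_rot: [[0.984, -0.18, 0.003], [-0.18, -0.984, 0.003], [0.002, -0.004, -1.0]]
ft_force: [-2.3, 4.3, 3.6]
width: 0.0091
finger_force: 15.0
```

Request:
jog_arm(increments=[{"grip":255,"delta_pos":[0,0.168,-0.114],"twist":0},{"grip":255,"delta_pos":[0,0.174,-0.1],"twist":0},{"grip":255,"delta_pos":[0,0,0],"twist":0},{"grip":255,"delta_pos":[0,0.182,-0.09],"twist":0},{"grip":255,"delta_pos":[0,0.186,-0.076],"twist":0},{"grip":255,"delta_pos":[0,0.192,-0.062],"twist":0},{"grip":255,"delta_pos":[0,0.198,-0.048],"twist":0},{"grip":255,"delta_pos":[0,0,0],"twist":0}])

```text
time_s: 7.45
tcp_pos: [0.5133, -0.0142, 0.2678]
tool_rot: [[0.983, -0.184, -0.001], [-0.184, -0.983, -0.001], [-0.0, 0.001, -1.0]]
ft_force: [-3.5, 2.5, 4.5]
width: 0.0094
finger_force: 15.0
```

Request:
jog_arm(increments=[{"grip":255,"delta_pos":[0,0,0],"twist":0},{"grip":255,"delta_pos":[0,0,0],"twist":0},{"grip":255,"delta_pos":[0,0,0],"twist":0},{"grip":255,"delta_pos":[0,0,0],"twist":0}])

```text
time_s: 7.85
tcp_pos: [0.5136, -0.0126, 0.2674]
tool_rot: [[0.983, -0.182, -0.001], [-0.182, -0.983, -0.0], [-0.001, 0.0, -1.0]]
ft_force: [-4.1, 2.0, 4.0]
width: 0.0094
finger_force: 15.0
```

```bash
python3 - <<'E'
from h import *
a,_=capture("scene"); b,_=capture("wrist")
cv2.imwrite("pics/tip.png",np.vstack([cv2.resize(a[80:280,150:450],(600,400),interpolation=cv2.INTER_CUBIC),np.hstack([cv2.resize(b,(320,200)),np.zeros((200,280,3),np.uint8)])]))
E
python3 p.py
```

```text
t 7.95 tcp [ 0.5136 -0.0127  0.2674] yaw x -10.49 zaxis [-0.001 -0.    -1.   ] j [ -5.2  -8.3  87.4  -0.  101.   95.3] f [-4.4  1.5  4.9] w 0.009506915220723108 15.009479820728302
```

View pics/tip.png

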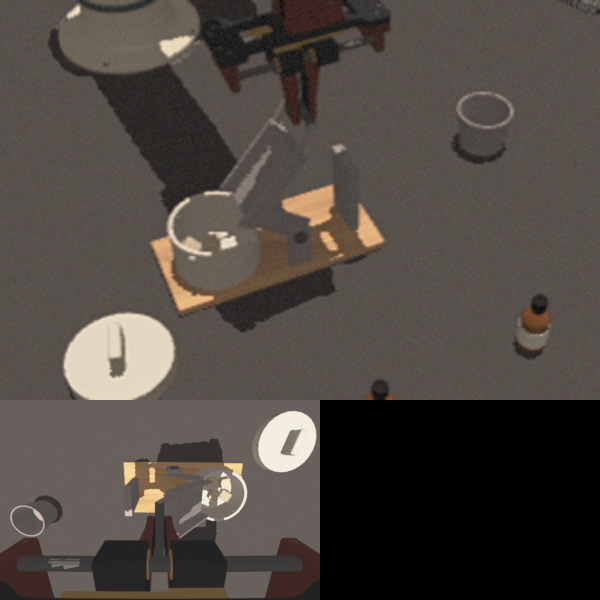

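The tray is tipped, and soap shows inside the tub at about (190,240) and (225,240). I'll lower it along the same arc and count the pieces afterwards.

Request:
jog_arm(increments=[{"grip":255,"delta_pos":[0,-0.198,0.048],"twist":0},{"grip":255,"delta_pos":[0,-0.192,0.062],"twist":0},{"grip":255,"delta_pos":[0,-0.186,0.076],"twist":0},{"grip":255,"delta_pos":[0,-0.182,0.09],"twist":0},{"grip":255,"delta_pos":[0,-0.174,0.1],"twist":0},{"grip":255,"delta_pos":[0,-0.168,0.114],"twist":0}])

```text
time_s: 8.55
tcp_pos: [0.5241, 0.042, 0.2422]
tool_rot: [[0.983, -0.182, 0.0], [-0.182, -0.983, -0.0], [0.0, 0.0, -1.0]]
ft_force: [-0.9, -0.6, 0.4]
width: 0.0094
finger_force: 15.0
```

Request:
jog_arm(increments=[{"grip":255,"delta_pos":[0,-0.158,0.124],"twist":0},{"grip":255,"delta_pos":[0,-0.15,0.136],"twist":0},{"grip":255,"delta_pos":[0,-0.138,0.146],"twist":0},{"grip":255,"delta_pos":[0,-0.13,0.156],"twist":0},{"grip":255,"delta_pos":[0,-0.116,0.164],"twist":0},{"grip":255,"delta_pos":[0,-0.106,0.14],"twist":0},{"grip":255,"delta_pos":[0,0,0],"twist":0},{"grip":255,"delta_pos":[0,0,0],"twist":0}])

```text
time_s: 9.35
tcp_pos: [0.5313, 0.0806, 0.1991]
tool_rot: [[0.983, -0.182, 0.0], [-0.182, -0.983, -0.0], [0.0, 0.0, -1.0]]
ft_force: [3.2, -1.4, -0.9]
width: 0.0097
finger_force: 15.0
```

```bash
python3 p.py 0.5315 0.082 0.199
```

```text
t 9.35 tcp [0.5313 0.0806 0.1991] yaw x -10.5 zaxis [ 0. -0. -1.] j [  5.   -4.2  90.5  -0.   93.7 105.5] f [ 3.2 -1.4 -0.9] w 0.009740880060845874 15.014947950839996
delta tool units [-0.001 -0.028  0.003]
```

Request:
jog_arm(increments=[{"grip":170,"delta_pos":[0,0,0.02],"twist":0},{"grip":170,"delta_pos":[0,0,0],"twist":0},{"grip":170,"delta_pos":[0,0,0],"twist":0},{"grip":170,"delta_pos":[0,0,0],"twist":0},{"grip":170,"delta_pos":[0,0,-0.3],"twist":0},{"grip":170,"delta_pos":[0,0,-0.8],"twist":0},{"grip":120,"delta_pos":[0,0,-0.9],"twist":0},{"grip":120,"delta_pos":[0,0,0],"twist":0}])

```text
time_s: 10.15
tcp_pos: [0.5322, 0.0806, 0.3079]
tool_rot: [[0.983, -0.182, 0.013], [-0.182, -0.983, 0.001], [0.012, -0.003, -1.0]]
ft_force: [1.4, 1.2, 0.9]
width: 0.0418
finger_force: 0.0
```

```bash
python3 p.py 0.5 -0.21 0.28; python3 w.py w5.png tray_bar tub_rim
```

```text
t 10.15 tcp [0.5322 0.0806 0.3079] yaw x -10.5 zaxis [ 0.013  0.001 -1.   ] j [  5.   -4.8  80.    0.  104.  105.5] f [1.4 1.2 0.9] w 0.04184270115277838 0.0
delta tool units [0.42  5.834 0.543]
tray_bar 0.93 [320. 201.] [0.5317 0.0799 0.129 ]
tub_rim 0.59 [517. 186.] [ 0.4933 -0.1245  0.072 ]
cam [0.612 0.066 0.389]
```

Next I'll move between the tub and the lid so the wrist camera sees both.

Request:
jog_arm(increments=[{"grip":120,"delta_pos":[0,0.9,0],"twist":0},{"grip":120,"delta_pos":[0,0.9,0],"twist":0},{"grip":120,"delta_pos":[0,0.9,0],"twist":0},{"grip":120,"delta_pos":[0,0.9,0],"twist":0},{"grip":120,"delta_pos":[0,0.9,0],"twist":0},{"grip":120,"delta_pos":[0,0.8,0],"twist":0},{"grip":120,"delta_pos":[0,0,0],"twist":0},{"grip":120,"delta_pos":[0,0,0],"twist":0}])

```text
time_s: 11.1
tcp_pos: [0.4822, -0.1805, 0.297]
tool_rot: [[0.983, -0.184, -0.003], [-0.184, -0.983, 0.002], [-0.003, -0.001, -1.0]]
ft_force: [-0.2, -0.2, 0.4]
width: 0.0468
finger_force: 0.0
```

```bash
python3 w.py w6.png tub_rim lid_grip tray_hinge; python3 p.py 0.564 -0.282 0.2
```

```text
tub_rim 0.64 [265. 183.] [ 0.4934 -0.1267  0.072 ]
tub_rim 0.59 [266. 161.] [ 0.5148 -0.1335  0.072 ]
lid_grip 0.85 [400.  81.] [ 0.5658 -0.2811  0.037 ]
tray_hinge 0.87 [184. 178.] [ 0.5118 -0.0413  0.059 ]
cam [ 0.563 -0.195  0.377]
t 11.3 tcp [ 0.483  -0.1788  0.2983] yaw x -10.39 zaxis [-0.001  0.001 -1.   ] j [-24.1  -7.9  83.9   0.  104.1  76.3] f [-0.6  0.4 -0.9] w 0.0466369238247218 0.0
delta tool units [1.967 1.739 1.964]
```

View pics/w6.png

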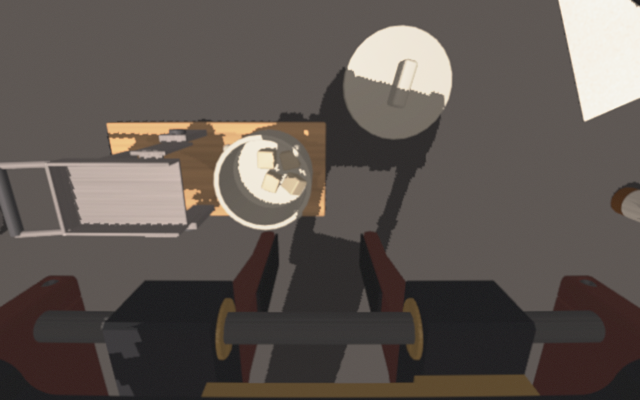

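The tray is empty and level. All four pieces are in the tub: three lit at (265,158), (270,182) and (292,185), and one in shade at (288,160). The lid's grip runs from (411,62) to (398,104). I'll refine the tub centre, lid centre and grip yaw from depth.

```bash
python3 - <<'E'
from h import *
from scipy.optimize import least_squares
CT=ext("wrist"); im,d=capture("wrist")
P=cloud("wrist",d,np.ones(d.shape,bool),CT)
def near(c,r,z0,z1): return P[(np.hypot(*(P[:,:2]-c).T)<r)&(P[:,2]>z0)&(P[:,2]<z1)]
Q=near((.493,-.124),.058,.064,.078); print(len(Q),np.median(Q[:,2]))
f=least_squares(lambda q:np.hypot(Q[:,0]-q[0],Q[:,1]-q[1])-q[2],(.493,-.124,.0475),loss="soft_l1",f_scale=.002); print("tub",f.x.round(4))
L=near((.566,-.281),.07,.012,.034); print("lid top",np.median(L[:,2]),cv2.minEnclosingCircle(L[:,:2].astype(np.float32)))
G=near((.566,-.281),.04,.042,.062); r=cv2.minAreaRect((G[:,:2]*1000).astype(np.float32)); print("grip",len(G),np.median(G[:,2]),r)
a=at_z("wrist",(411,62),.052,CT);b=at_z("wrist",(400,104),.05,CT);print(a,b,np.degrees(np.arctan2(*(a-b)[1::-1])))
w=np.linalg.svd(G[:,:2]-G[:,:2].mean(0))[2][0]; print("pca yaw",np.degrees(np.arctan2(w[1],w[0])))
E
```

```text
1682 0.0699634581236708
tub [ 0.4935 -0.124   0.0471]
lid top 0.02056188501646683 ((0.5621492266654968, -0.2820374369621277), 0.05865152180194855)
grip 733 0.05018294858707384 ((562.1199340820312, -281.89862060546875), (14.6058931350708, 46.356483459472656), 65.63328552246094)
[ 0.58272566 -0.28797479  0.052     ] [ 0.54537555 -0.27372722  0.05      ] -20.87985016747744
pca yaw 155.43856273581468
```

```bash
python3 p.py 0.562 -0.282 0.18 -24.5
```

```text
t 11.35 tcp [ 0.483  -0.1788  0.2985] yaw x -10.38 zaxis [-0.  0. -1.] j [-24.1  -7.9  83.9   0.  104.1  76.3] f [0.9 0.2 0.6] w 0.04646661180397715 0.0
delta tool units [1.926 1.747 2.37 ]
twist units (sign for z down) 2.823811050340436
```

Request:
jog_arm(increments=[{"grip":120,"delta_pos":[0.48,0.44,0.4],"twist":0},{"grip":120,"delta_pos":[0.48,0.44,0.5],"twist":0},{"grip":120,"delta_pos":[0.48,0.44,0.5],"twist":0},{"grip":120,"delta_pos":[0.48,0.43,0.5],"twist":0},{"grip":120,"delta_pos":[0,0,0.47],"twist":0.95},{"grip":120,"delta_pos":[0,0,0],"twist":0.95},{"grip":120,"delta_pos":[0,0,0],"twist":0.92},{"grip":120,"delta_pos":[0,0,0],"twist":0}])

```text
time_s: 12.15
tcp_pos: [0.5616, -0.2826, 0.1798]
tool_rot: [[0.91, -0.416, -0.001], [-0.416, -0.91, 0.0], [-0.001, -0.0, -1.0]]
ft_force: [0.4, 0.4, -0.2]
width: 0.0463
finger_force: 0.0
```

```bash
python3 p.py 0.562 -0.282 0.105 -24.5;python3 w.py w7.png lid_grip
```

```text
t 12.15 tcp [ 0.5616 -0.2826  0.1798] yaw x -24.55 zaxis [-0.001  0.    -1.   ] j [-29.8  10.2  77.5   0.   92.3  84.7] f [ 0.4  0.4 -0.2] w 0.04632083339204664 0.0
delta tool units [ 0.003 -0.013  1.496]
twist units (sign for z down) -0.010847654866040557
lid_grip 0.68 [319. 211.] [ 0.5627 -0.2832  0.037 ]
cam [ 0.636 -0.316  0.26 ]
```

View pics/w7.png

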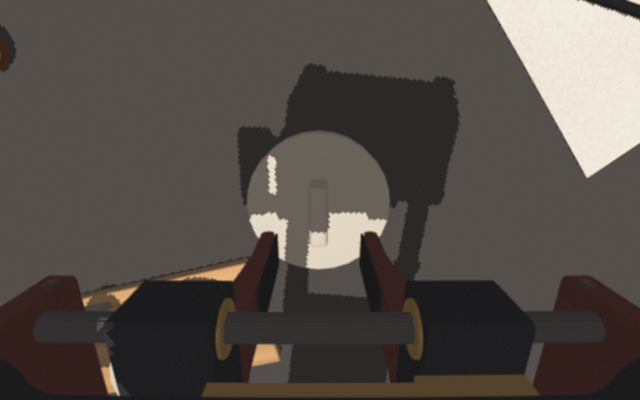

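The grip is at (318,212), upright and centred between the fingers. I'll go down and grasp it.

Request:
jog_arm(increments=[{"grip":120,"delta_pos":[0,0,0.6],"twist":0},{"grip":120,"delta_pos":[0,0,0.5],"twist":0},{"grip":120,"delta_pos":[0,0,0.3],"twist":0},{"grip":120,"delta_pos":[0,0,0.08],"twist":0},{"grip":120,"delta_pos":[0,0,0],"twist":0},{"grip":255,"delta_pos":[0,0,0],"twist":0},{"grip":255,"delta_pos":[0,0,0],"twist":0},{"grip":255,"delta_pos":[0,0,0],"twist":0}], squeeze=40)

```text
time_s: 13.05
tcp_pos: [0.5617, -0.2839, 0.1076]
tool_rot: [[0.909, -0.416, 0.002], [-0.416, -0.909, -0.001], [0.002, 0.0, -1.0]]
ft_force: [0.3, -0.1, 0.1]
width: 0.026
finger_force: 0.0
```

Request:
jog_arm(increments=[{"grip":255,"delta_pos":[0,0,0],"twist":0},{"grip":255,"delta_pos":[0,0,0],"twist":0},{"grip":255,"delta_pos":[0,0,0],"twist":0}])

```text
time_s: 13.35
tcp_pos: [0.5613, -0.2837, 0.1068]
tool_rot: [[0.909, -0.416, 0.001], [-0.416, -0.909, -0.0], [0.001, 0.0, -1.0]]
ft_force: [-0.2, -0.3, 2.8]
width: 0.0137
finger_force: 40.0
```

Request:
jog_arm(increments=[{"grip":255,"delta_pos":[0,0,-0.3],"twist":0},{"grip":255,"delta_pos":[0,0,-0.5],"twist":0},{"grip":255,"delta_pos":[0,0,-0.6],"twist":0},{"grip":255,"delta_pos":[0,0,-0.6],"twist":0},{"grip":255,"delta_pos":[0,0,0],"twist":0},{"grip":255,"delta_pos":[0,0,0],"twist":0},{"grip":255,"delta_pos":[0,0,0],"twist":0}])

```text
time_s: 14.05
tcp_pos: [0.5607, -0.2833, 0.2047]
tool_rot: [[0.909, -0.416, -0.002], [-0.416, -0.909, 0.001], [-0.002, -0.0, -1.0]]
ft_force: [0.2, 1.2, -1.1]
width: 0.0136
finger_force: 40.0
```

```bash
cat > lid.py <<'E'
from h import *
s=arm.state(); R=np.array(s["tool_rot"]); p=np.array(s["tcp_pos"])
CT=ext("wrist"); im,d=capture("wrist"); cv2.imwrite("pics/lid.png",im)
P=(cloud("wrist",d,np.ones(d.shape,bool),CT)-p)@R   # tool frame
m=(abs(P[:,2]-.085)<.015)&(np.hypot(P[:,0],P[:,1])<.07); Q=P[m]
print(len(Q),"z med",np.median(Q[:,2]),"extent",Q[:,:2].min(0),Q[:,:2].max(0))
c,r=cv2.minEnclosingCircle(Q[:,:2].astype(np.float32)); print("lid in tool",c,r)
A=np.c_[Q[:,:2],np.ones(len(Q))]; print("tilt",np.linalg.lstsq(A,Q[:,2],rcond=None)[0])
for q in finder.spot_point("wrist","lid_grip")[:1]: print(q["uv"])
E
python3 lid.py; python3 p.py 0.4935 -0.124 0.21
```

```text
18876 z med 0.08640732819278074 extent [-0.04623701 -0.05856578] [0.05816608 0.05756107]
lid in tool (7.683053991058841e-05, -0.00047582012484781444) 0.05819018930196762
tilt [ 0.01183158 -0.00084231  0.08603532]
[320.5, 257.1]
t 14.15 tcp [ 0.5607 -0.2833  0.2042] yaw x -24.6 zaxis [-0.003  0.002 -1.   ] j [-29.9   9.8  75.5   0.   94.9  84.7] f [-0.4 -0.3 -1.5] w 0.013743915889772584 39.999960064888
delta tool units [-2.548 -2.337 -0.107]
```

View pics/lid.png

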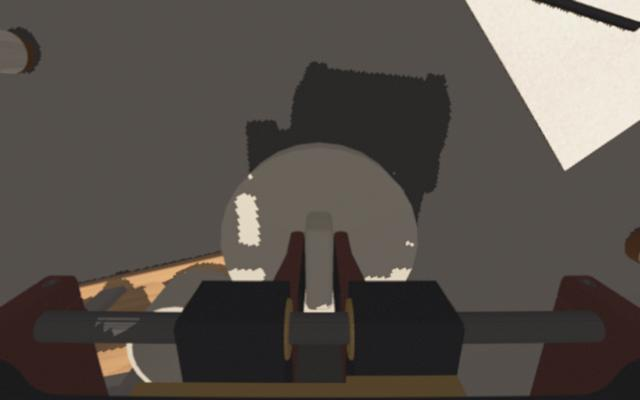

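The lid is held level and centred on the tool axis (within 0.5 mm). I'll carry it over the tub.

Request:
jog_arm(increments=[{"grip":255,"delta_pos":[-0.3,-0.27,-0.1],"twist":0},{"grip":255,"delta_pos":[-0.55,-0.5,0],"twist":0},{"grip":255,"delta_pos":[-0.6,-0.55,0],"twist":0},{"grip":255,"delta_pos":[-0.5,-0.47,0],"twist":0},{"grip":255,"delta_pos":[-0.4,-0.37,0],"twist":0},{"grip":255,"delta_pos":[-0.2,-0.18,0],"twist":0},{"grip":255,"delta_pos":[0,0,0],"twist":0},{"grip":255,"delta_pos":[0,0,0],"twist":0}])

```text
time_s: 14.95
tcp_pos: [0.4942, -0.1247, 0.2109]
tool_rot: [[0.909, -0.416, -0.0], [-0.416, -0.909, -0.0], [-0.0, 0.001, -1.0]]
ft_force: [-0.6, 0.2, -1.0]
width: 0.0139
finger_force: 40.0
```

```bash
python3 p.py 0.4935 -0.124 0.185
```

```text
t 14.95 tcp [ 0.4942 -0.1247  0.2109] yaw x -24.59 zaxis [-0. -0. -1.] j [-18.   -8.7  93.5  -0.   95.3  96.6] f [-0.6  0.2 -1. ] w 0.013851618898847963 39.99985992908478
delta tool units [-0.018 -0.007  0.518]
```

Within 1 mm. I'll lower to just touching the bumps (expected TCP z ≈ 0.173).

Request:
jog_arm(increments=[{"grip":255,"delta_pos":[-0.015,0,0.2],"twist":0},{"grip":255,"delta_pos":[0,0,0.2],"twist":0},{"grip":255,"delta_pos":[0,0,0.15],"twist":0},{"grip":255,"delta_pos":[0,0,0.1],"twist":0},{"grip":255,"delta_pos":[0,0,0.08],"twist":0},{"grip":255,"delta_pos":[0,0,0],"twist":0},{"grip":255,"delta_pos":[0,0,0],"twist":0}])

```text
time_s: 15.65
tcp_pos: [0.4934, -0.1238, 0.1749]
tool_rot: [[0.909, -0.416, 0.0], [-0.416, -0.909, -0.0], [0.0, -0.0, -1.0]]
ft_force: [0.9, -1.0, -0.7]
width: 0.0136
finger_force: 40.0
```

Request:
jog_arm(increments=[{"grip":255,"delta_pos":[0,0,0.05],"twist":0},{"grip":255,"delta_pos":[0,0,0.04],"twist":0},{"grip":255,"delta_pos":[0,0,0.04],"twist":0},{"grip":255,"delta_pos":[0,0,0],"twist":0}], squeeze=60)

```text
time_s: 16.05
tcp_pos: [0.4934, -0.1239, 0.1692]
tool_rot: [[0.909, -0.416, 0.001], [-0.416, -0.909, -0.0], [0.001, 0.0, -1.0]]
ft_force: [-2.1, -0.5, 2.5]
width: 0.0137
finger_force: 60.0
```

Request:
jog_arm(increments=[{"grip":255,"delta_pos":[0,0,0.04],"twist":0},{"grip":255,"delta_pos":[0,0,0.04],"twist":0},{"grip":255,"delta_pos":[0,0,0],"twist":0}])

```text
time_s: 16.35
tcp_pos: [0.4929, -0.1237, 0.1628]
tool_rot: [[0.909, -0.416, -0.002], [-0.416, -0.909, 0.0], [-0.002, 0.0, -1.0]]
ft_force: [-0.3, -0.7, -3.8]
width: 0.0139
finger_force: 60.0
```

Request:
jog_arm(increments=[{"grip":255,"delta_pos":[0,0,0.03],"twist":0},{"grip":255,"delta_pos":[0,0,0.03],"twist":0},{"grip":255,"delta_pos":[0,0,0],"twist":0}])

```text
time_s: 16.65
tcp_pos: [0.4934, -0.1238, 0.1611]
tool_rot: [[0.909, -0.416, 0.0], [-0.416, -0.909, 0.0], [0.0, -0.0, -1.0]]
ft_force: [-0.5, 0.3, -0.6]
width: 0.0134
finger_force: 60.0
```

Request:
jog_arm(increments=[{"grip":255,"delta_pos":[0,0,0.03],"twist":0},{"grip":255,"delta_pos":[0,0,0.03],"twist":0},{"grip":255,"delta_pos":[0,0,0],"twist":0},{"grip":255,"delta_pos":[0,0,0],"twist":0}])

```text
time_s: 17.05
tcp_pos: [0.4935, -0.1239, 0.1607]
tool_rot: [[0.909, -0.416, 0.002], [-0.416, -0.909, -0.001], [0.002, -0.0, -1.0]]
ft_force: [-5.6, 1.5, 10.1]
width: 0.0137
finger_force: 60.0
```

Request:
jog_arm(increments=[{"grip":255,"delta_pos":[0,0,0.03],"twist":0},{"grip":255,"delta_pos":[0,0,0.02],"twist":0},{"grip":255,"delta_pos":[0,0,0],"twist":0},{"grip":255,"delta_pos":[0,0,0],"twist":0}])

```text
time_s: 17.45
tcp_pos: [0.4935, -0.1238, 0.1607]
tool_rot: [[0.909, -0.416, 0.003], [-0.416, -0.909, -0.001], [0.003, -0.0, -1.0]]
ft_force: [-10.3, 3.3, 20.5]
width: 0.0139
finger_force: 60.0
```

```bash
python3 p.py; python3 lid.py; python3 - <<'E'
from h import *
a,_=capture("scene"); b,_=capture("top")
cv2.imwrite("pics/end.png",np.hstack([cv2.resize(a[100:300,160:420],(390,300)),cv2.resize(b[100:300,190:460],(405,300))]))
E
```

```text
t 17.45 tcp [ 0.4935 -0.1238  0.1607] yaw x -24.59 zaxis [ 0.003 -0.001 -1.   ] j [-17.9  -8.   97.9  -0.   89.9  96.7] f [-10.3   3.3  20.5] w 0.013882270868872506 60.007485151290894
18830 z med 0.08637771692834988 extent [-0.04631096 -0.05858343] [0.05807936 0.05815948]
lid in tool (2.318713814020157e-05, -0.00021197833120822906) 0.05847623944282532
tilt [ 0.01405555 -0.00151692  0.08596978]
[317.3, 257.9]
```

View pics/end.png

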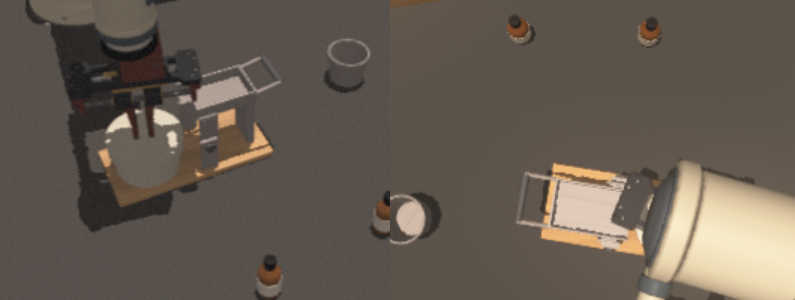

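The lid hasn't slipped in the grip and sits level at its home height. The tray is level, and the cup and bottles are untouched. I'll press slightly harder, then hand in.

Request:
jog_arm(increments=[{"grip":255,"delta_pos":[0,0,0.025],"twist":0},{"grip":255,"delta_pos":[0,0,0],"twist":0},{"grip":255,"delta_pos":[0,0,0],"twist":0},{"grip":255,"delta_pos":[0,0,0],"twist":0},{"grip":255,"delta_pos":[0,0,0],"twist":0}])

```text
time_s: 18.15
tcp_pos: [0.4935, -0.1238, 0.1607]
tool_rot: [[0.909, -0.416, 0.004], [-0.416, -0.909, -0.001], [0.004, -0.0, -1.0]]
ft_force: [-13.6, 3.4, 26.9]
width: 0.0142
finger_force: 60.0
```

```bash
python3 p.py; python3 -c "
from plant import arm
print(arm.finish_job())"
```

```text
t 18.15 tcp [ 0.4935 -0.1238  0.1607] yaw x -24.6 zaxis [ 0.004 -0.001 -1.   ] j [-17.9  -8.   97.9  -0.   89.9  96.7] f [-13.6   3.4  26.9] w 0.014190156414763365 60.009663105010986
the job is handed in; nothing more can be done
None
```

The job is handed in at 18 s: all four soap pieces are in the tub, the tray is back level, and the lid is at its home height, still held down with about 27 N. My first descent briefly pressed a finger on the tray's back wall with about 35 N, moving nothing; no verdict came back.

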